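# Lock the needle carriage and hold the autosampler's valve flap at its mark

### The job

A colleague has to inspect the injection valve under the autosampler's smoked flap. Take the red-handled transport pin from the service block and put it fully home through the yellow tongue of the needle carriage and the parking lug below it, so that the carriage is locked where it is parked; only then lift the flap by its bar handle until its dark edge lines up with the green mark on the hinge cheek (40 degrees open). The flap falls shut by itself, so finish while still holding it steady at the mark, and leave the carriage and everything else on the bench where they are.

Things in the scene. Friction and masses are not known exactly. Their poses are not given: they have to be found in the camera images.
- sampler: The autosampler, a fixed light grey instrument 380 mm deep (x), 360 mm wide (y), 145 mm high. Origin: centre of its underside; x points from its front (robot side) to its back, y to its left, z up. Left half (y > 0): open needle deck with vial tray and carriage; right half: valve bay under the flap. Yaw within 12 degrees of 0.
- pin_grip (a point): Middle of the grip of the loose transport pin (50 g), upright in the service block: red handle 16 mm across, 40 mm tall (17 mm above this point, 23 mm below), then a steel collar 20 mm across, 4 mm thick, its underside 27 mm below this point, then a shaft 10 mm across and 42 mm long, its last 6 mm tapered; nose end 69 mm below this point. Axis z up along the pin.
- block: Fixed dark grey service block 70 mm (x) by 160 mm (y) by 50 mm high, origin at the centre of its underside. Two through holes 13 mm wide at y = -45 mm (the transport pin, its collar resting on the block's top) and y = +45 mm (a hex driver).
- tongue_hole (a point): Mouth of the hole in the top face of the yellow tongue (44 by 40 by 8 mm), 123 mm above the bench. The aluminium parking lug, 8 mm thick, is 3 mm below; both have a vertical 13 mm through hole, in line. Pin home: collar on the tongue, its grip's middle 27 mm above this point. Free above; needle head, 172 mm high, 100 mm behind (+x). In the sampler's frame at (-135, 105, 123) mm.
- carriage (a joint): Sideways travel of the needle carriage, whose front end is the yellow tongue, along its rail, m: 0 parked (holes in line; it starts there), positive towards the valve bay (the sampler's -y). 8 N of friction keeps it where it is.
- flap (a joint): Opening of the flap, rad: 0 shut and level (start), grows as its front edge rises, stop at 1.25. The green mark is at 0.698 (40 degrees). Smoked panel in a light frame, 245 mm (x) by 168 mm (y), 7 mm thick, 0.35 to 0.65 kg, with a 40 mm front skirt and a dark line on its left edge. Hinged along its rear edge, parallel to the sampler's y; its weight shuts it from any angle.
- flap_handle (a point): Middle of the flap's round steel bar handle, 12 mm thick, 116 mm long, parallel to the hinge (the sampler's y), on two legs 104 mm apart; 40 mm above the flap's mid-plane and 215 mm from the hinge line along the flap, 188 mm above the bench when shut. Pinched from straight above, the fingers can stay vertical: the bar turns between them.
- flap_hinge (a point): Middle of the flap's hinge line, fixed on the sampler at (55, -90, 148) mm in its frame. The round light grey cheek plate, 75 mm in radius, with ticks every 10 degrees and the green mark, stands at this line's left end, on the wall between deck and bay (y = +6 mm); the mark is a radial stripe that the flap's edge line meets at 40 degrees.
- driver_mid (a point): Blue-handled hex driver standing in the service block's other hole, 90 mm from the pin: handle 22 mm across, top 125 mm over its foot, i.e. 131 mm above the bench. This point is 62 mm above its foot. Leave alone.
- bottle: Clear glass bottle with blue cap, 86 mm across, 178 mm tall, standing; origin at its foot. Leave alone.
- amber: Amber glass bottle with blue cap, 70 mm across, 142 mm tall, standing; origin at its foot. Leave alone.
- rack: White vial rack 90 by 150 mm, 52 mm high with its vials; origin at its underside. Leave alone.
- beaker: Empty glass beaker 70 mm across, 90 mm tall; origin at its foot. Leave alone.
- wrench: Steel open-ended wrench 150 mm long, lying flat on the bench, front right; origin at the middle of its underside. Leave alone.
- column: Steel chromatography column 130 mm long, 18 mm across its hexagonal ends, lying on the bench; origin at its middle, at bench level. Leave alone.

How it is judged (in metres and radians):
On the way, in this order (a step that is already met when the one before it is completed fails the run):
1. the transport pin is home through tongue and parking lug and let go, the carriage still parked and the flap still shut (horizontal distance between pin_grip and tongue_hole below 0.005 m and z of pin_grip in the frame of tongue_hole below 0.031 m and angle between pin_grip's own z axis and vertical below 0.12 rad and value of joint carriage between -0.008 and 0.008 m and value of joint flap below 0.05 rad and contact force between the fingers and pin below 0.1 N), for 0.2 s.
2. the flap is raised to the green mark (value of joint flap between 0.608 and 0.788 rad), for 0.2 s.
At the end, for the whole second after the job is handed in: Fingers hold the flap still (under 0.08 rad/s) at the green mark, 0.698 rad, within 0.09 rad; the pin is let go and fully home (collar within 4 mm of the tongue's top, axis within 5 mm of the hole's, upright within 0.12 rad); the carriage is within 8 mm of its parked place (all of step 2 and horizontal distance between pin_grip and tongue_hole below 0.005 m and z of pin_grip in the frame of tongue_hole below 0.031 m and angle between pin_grip's own z axis and vertical below 0.12 rad and value of joint carriage between -0.008 and 0.008 m and velocity of joint flap between -0.08 and 0.08 rad/s and contact force between the fingers and flap above 0.5 N and contact force between the fingers and pin below 0.1 N); the arm keeps its last pose, push and grip.
It fails at once if the flap is opened (more than 0.1 rad) while the pin is not in the hole (value of joint flap above 0.1 rad and (horizontal distance between pin_grip and tongue_hole above 0.01 m or z of pin_grip in the frame of tongue_hole above 0.04 m)).
It fails at once if the needle carriage is pushed more than 15 mm from its parked place (value of joint carriage above 0.015 m or value of joint carriage below -0.015 m).
It fails at once if a bystander (driver, bottles, rack, beaker, wrench or column) is moved by more than 20 mm (distance of any of driver_mid, bottle, amber, rack, beaker, wrench, column from where it was at the start of the episode above 0.02 m).
It also fails if it takes over 56 s, if anything falls off the work surface, if the arm or the gripper's body presses on something with over 40 N, if the wrist force passes 120 N, or if a joint passes its speed limit or range.

### The arm

A 6-joint arm with a two-finger parallel gripper is mounted at the origin on the work surface. World frame = base frame: x ahead of the robot, y to its left, z up, the work surface at z = 0. Lengths are in mm, angles in rad, forces in N, time in s.
With the tool pointing down it reaches from about 200 to 875 mm from the base axis. Payload 3.4 kg.
Tool frame: the origin (TCP) lies midway between the tips of the shut fingers; the grasp point (between the pads) lies 19 mm behind it; z points along the fingers, y is the direction in which the jaws open and shut (so a half turn about z gives the same grasp; the last joint's range is limited). The gripper opens to 94 mm and grips with 3 to 60 N. Pads are 16 mm wide; open, the fingers measure 119 mm over their backs; the gripper's body (75 mm by 177 mm) begins 78 mm behind the grasp point.
Start: joints at [1.014, 0.276, 1.505, -0, 1.361, -0.121], TCP at [242.75, 521.285, 205.493] pointing down, gripper open.
Joint ranges: [-2.89, 2.89], [-0.75, 2.08], [0.22, 2.7], [-1.18, 4.32], [0.11, 2.71], [-2.7, 2.7]. Speed limits (rad/s): [2.57, 2.57, 3.14, 3.14, 3.14, 3.14].

### API

Orientations are given as a unit quaternion [w, x, y, z].
In Python, from station import bot, cams gives the robot as it stands.
- The arm moves only by the tool move_arm, never from a script. Its argument "targets" is a list of rows, each a list of 6 numbers: the shift along the tool's x, y, z in mm, then the turn, a rotation vector about the tool's x, y, z in rad. A call has 1 to 20 rows; each row shifts and turns the commanded pose from where the row before left it, along the tool's axes as they then stand; what a row does not reach is not made up. A row lasts 1/8 s, in which the tool goes at most 62.5 mm and 10.7 degrees, less where a joint would pass 70% of its speed; a pose out of reach is approached as far as the arm can. A call with a gripper value outside its range is refused whole. "claw" is the opening, from 0 (shut) to 1 (fully open), set as the call begins (left out, the last holds). The fingers move at their own pace and stop on an object; "squeeze" is the grip in N (left out, the last holds). Time passes only in rows, so rows that do not move let the fingers close. It gives the time, the measured TCP pose, the force and the opening at its end, in the units of the state.
- bot.state(): the state, without advancing time (a new reading comes with each control period).
- cams.capture(name): name is "side" or "top"; returns a dict with "color" (400x640x3 uint8, red, green, blue), "z_map" (400x640 float32, mm along the optical axis (not along the pixel's ray), 0 where there is no reading), "mtx" (3x3 intrinsics, pixels), "camera_from_world" (4x4, takes a point from world to camera coordinates). Camera axes: x right, y down, z forward; pixel columns grow to the right and rows downward; lengths in mm; the calibration is good to about 2 mm. A picture is of the moment at which its call begins.
- bot.finish_job(): hands the job in, once; it reports no verdict.
The state is a dict: "t": time; "joint_pos": joint angles; "joint_vel": joint speeds; "tau": joint torques, N m; "position": TCP position; "eef_rot": TCP orientation; "contact_force": force on the tool from outside, world axes, zero at the start; "torque": the same for the moment, N m; "width": finger opening in mm.
Only numpy, scipy, OpenCV 4.12 (cv2) and the standard library are available. Lean on these libraries where they do the work, as an engineer would, in place of code of your own. Each camera call takes 0.05 s, during which the arm holds its last target.

## Working session

There is one attempt and no reset: what is moved stays moved. The work goes in short steps, Python scripts to look and compute and a tool call to move; the robot and the scene stay as the last step left them, time stands still between calls to the robot, and variables do not carry over. Pictures are saved under pics/ and viewed, and the job is handed in when it is done.

Besides the shell and the picture viewer there is one more tool, called as name(argument=value, ...) on one line, values as JSON. move_arm: Moves the arm, as the interface text tells. Its arguments: {"type":"object","properties":{"targets":{"type":"array"},"claw":{"type":"number"},"squeeze":{"type":"number"}},"required":["targets"]}

```bash
ls; mkdir -p pics; python3 - <<'E'
from station import bot,cams
import cv2,numpy as np,pickle
print(bot.state())
for n in ["side","top"]:
    c=cams.capture(n); pickle.dump(c,open(f"{n}0.pkl","wb"))
    cv2.imwrite(f"pics/{n}0.png",c["color"][:,:,::-1])
    print(n,c["mtx"],np.linalg.inv(c["camera_from_world"]).round(3))
E
```

```text
pics
{'t': 0.0, 'joint_pos': array([ 1.01403691e+00,  2.76575452e-01,  1.50609889e+00,  7.60134049e-06,
        1.36072309e+00, -1.20995795e-01]), 'joint_vel': array([ 2.73162744e-04, -4.11321637e-04, -5.22005254e-04, -6.81311394e-05,
        5.06121395e-04, -6.69750859e-04]), 'tau': array([ 2.49877281e-03, -4.04579115e+01, -2.37233537e+01,  7.04368693e-02,
        3.43021145e-02, -1.52563257e-04]), 'position': array([242.40709325, 520.77980624, 204.62955701]), 'eef_rot': array([-3.03483678e-04,  2.16162687e-01,  9.76356942e-01, -8.49829266e-04]), 'contact_force': array([-0.63102413,  0.29219482,  0.46119911]), 'torque': array([-0.01095156, -0.004441  ,  0.03069149]), 'width': 93.87829210581398}
side [[414.17225053   0.         320.54684932]
 [  0.         414.17225053 199.73796751]
 [  0.           0.           1.        ]] [[-9.74000e-01 -1.42000e-01  1.75000e-01  3.17544e+02]
 [-2.25000e-01  5.74000e-01 -7.88000e-01  9.85351e+02]
 [ 1.10000e-02 -8.07000e-01 -5.91000e-01  8.57654e+02]
 [ 0.00000e+00  0.00000e+00  0.00000e+00  1.00000e+00]]
top [[396.654102     0.         325.07065818]
 [  0.         396.654102   199.87364989]
 [  0.           0.           1.        ]] [[-1.000000e-02 -9.950000e-01  1.030000e-01  4.055220e+02]
 [-1.000000e+00  1.000000e-02 -4.000000e-03  2.145300e+01]
 [ 3.000000e-03 -1.030000e-01 -9.950000e-01  1.451512e+03]
 [ 0.000000e+00  0.000000e+00  0.000000e+00  1.000000e+00]]
```

View pics/side0.png

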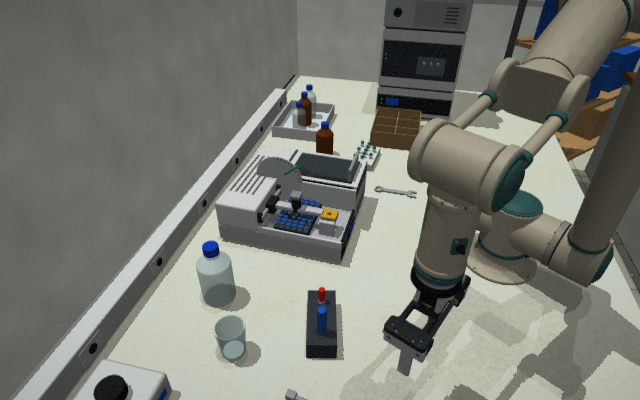

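View pics/top0.png

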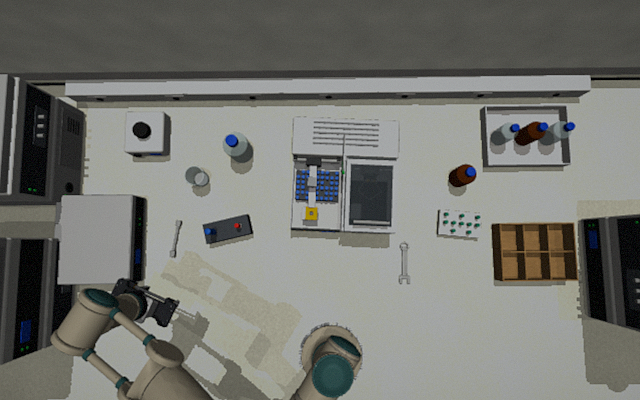

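The side view shows the red pin at about (321,295), the blue driver at (321,318) and the tongue at (329,214). In the top view the pin is at (237,226), the tongue at (312,213) and the flap right of x=345. Next I'll enlarge these regions.

```bash
cat > h.py <<'E'
import numpy as np,cv2,pickle
def load(n): return pickle.load(open(n,"rb"))
def ray(c,u,v):
    T=np.linalg.inv(c["camera_from_world"]);d=T[:3,:3]@np.linalg.inv(c["mtx"])@[u,v,1.];return T[:3,3],d
def onz(c,u,v,z):
    o,d=ray(c,u,v);return o+d*(z-o[2])/d[2]
def tri(c1,p1,c2,p2):
    o1,d1=ray(c1,*p1);o2,d2=ray(c2,*p2)
    s=np.linalg.lstsq(np.c_[d1,-d2],o2-o1,rcond=None)[0]
    a=o1+d1*s[0];b=o2+d2*s[1];return (a+b)/2,np.linalg.norm(a-b)
def proj(c,p):
    q=c["camera_from_world"]@np.r_[p,1];q=c["mtx"]@q[:3];return q[:2]/q[2]
def blobs(c,lo,hi,roi,minA=4):
    h=cv2.cvtColor(c["color"],cv2.COLOR_RGB2HSV);m=cv2.inRange(h,lo,hi)
    k=np.zeros_like(m);u0,v0,u1,v1=roi;k[v0:v1,u0:u1]=m[v0:v1,u0:u1]
    n,l,s,ce=cv2.connectedComponentsWithStats(k);return [(s[i],ce[i].round(2)) for i in range(1,n) if s[i,4]>=minA],k
E
python3 - <<'E'
from h import *
for n,roi in [("side",(205,130,385,270)),("top",(280,105,410,245))]:
    c=load(n+"0.pkl");u0,v0,u1,v1=roi
    im=cv2.resize(c["color"][v0:v1,u0:u1,::-1],None,fx=4,fy=4,interpolation=cv2.INTER_CUBIC);cv2.imwrite(f"pics/{n}0c.png",im)
    for nm,lo,hi,r in [("red",(0,150,80),(8,255,255),(200,150,340,310)),("yel",(18,130,80),(32,255,255),(280,180,350,240)),("green",(45,100,50),(80,255,255),(270,150,360,200))]:
        for b in blobs(c,lo,hi,r)[0]: print(n,nm,b)
E
```

```text
side red (array([319, 288,   6,  14,  66], dtype=int32), array([321.24, 293.92]))
side yel (array([320, 209,  18,  12, 155], dtype=int32), array([329.07, 214.43]))
side green (array([284, 165,  16,  10,  39], dtype=int32), array([291.92, 169.41]))
top red (array([234, 223,   5,   5,  18], dtype=int32), array([236.28, 224.94]))
top yel (array([305, 207,  12,  13, 128], dtype=int32), array([310.87, 213.41]))
top green (array([342, 162,   1,   4,   4], dtype=int32), array([342. , 163.5]))
top green (array([342, 170,   2,   4,   8], dtype=int32), array([342.5, 171.5]))
```

```bash
python3 - <<'E'
from h import *
for n,roi in [("side",(295,270,350,365)),("top",(195,205,260,250))]:
    c=load(n+"0.pkl");u0,v0,u1,v1=roi
    im=cv2.resize(c["color"][v0:v1,u0:u1,::-1],None,fx=6,fy=6,interpolation=cv2.INTER_CUBIC);cv2.imwrite(f"pics/{n}0p.png",im)
E
```

```text
(no output)
```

View pics/side0c.png

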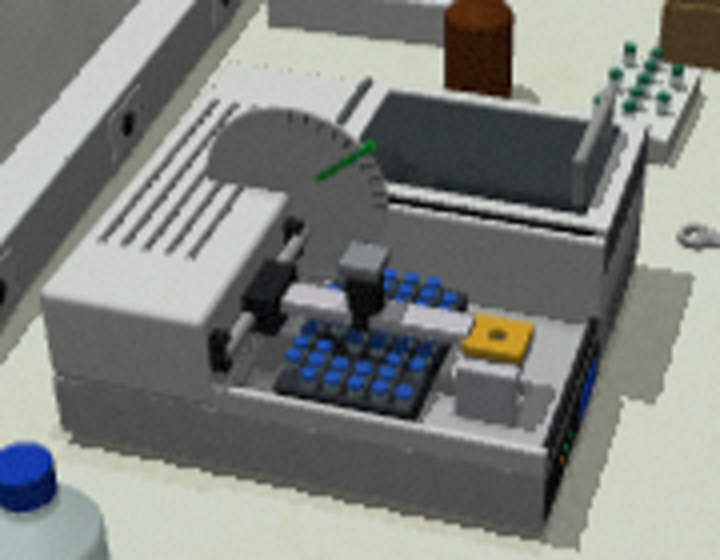

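View pics/top0c.png

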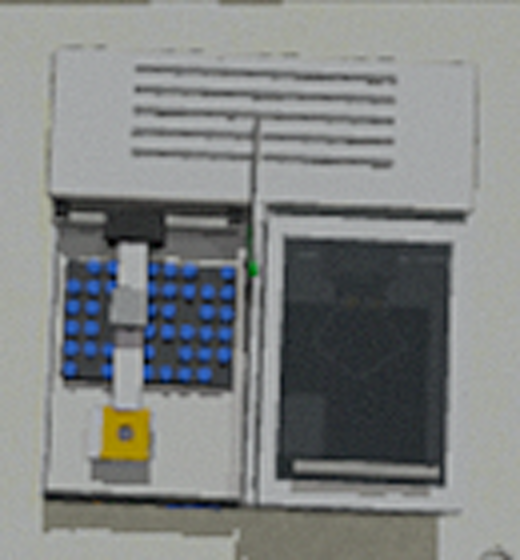

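View pics/side0p.png

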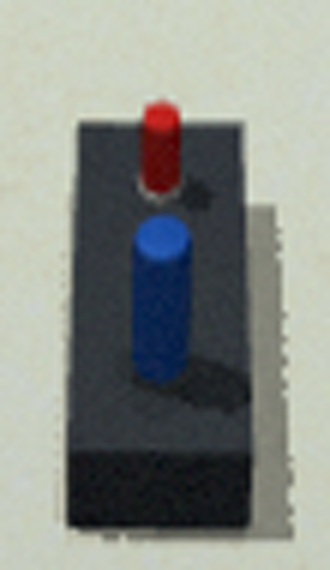

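View pics/top0p.png

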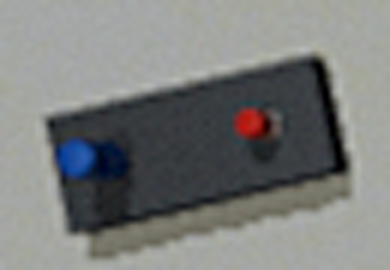

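The crops show: tongue hole at side crop (497,335) and top crop (125,433); flap handle in the top crop from (293,466) to (438,470); and the pin's top disc at top crop (250,123).

```bash
python3 - <<'E'
from h import *
S=load("side0.pkl");T=load("top0.pkl")
cr=lambda x,y,f,u0,v0:((x+.5)/f-.5+u0,(y+.5)/f-.5+v0)
pt=cr(125,433,4,280,105);ps=cr(497,335,4,205,130)
print("hole",onz(T,*pt,123),onz(S,*ps,123),tri(T,pt,S,ps))
# yellow centroid
print("yel",onz(T,310.87,213.41,122),onz(S,329.07,214.43,121))
# dark hole centroid inside yellow
for n,c in (("T",T),("S",S)):
    b,k=blobs(c,(18,100,60),(32,255,255),(280,180,350,240));cn=max(cv2.findContours(k,0,1)[0],key=cv2.contourArea)
    f=np.zeros_like(k);cv2.drawContours(f,[cn],-1,255,-1)
    g=cv2.cvtColor(c["color"],cv2.COLOR_RGB2GRAY).astype(float)
    f=cv2.erode(f,np.ones((3,3)));med=np.median(g[f>0]);w=np.clip(med*0.9-g,0,None)*(f>0)
    v,u=np.mgrid[:400,:640];p=((w*u).sum()/w.sum(),(w*v).sum()/w.sum());print(n,"dark",p,onz(c,*p,123))
pp=cr(250,123,6,195,205);q=cr(162,107,6,295,270)
print("pin top",onz(T,*pp,94),onz(S,*q,94),tri(T,pp,S,q), "side cent",onz(S,321.24,293.92,76))
db=cr(78,157,6,195,205);qb=cr(163,235,6,295,270);print("driver top",onz(T,*db,131),onz(S,*qb,131))
a=cr(293,466,4,280,105);b=cr(438,470,4,280,105);A=onz(T,*a,190);B=onz(T,*b,190);print("handle",A,B,(A+B)/2,np.linalg.norm(A-B))
# sampler edges top: front edge of deck at z~? 
for c in [(586,215),(594,305)]:pass
for nm,x,y in [("back-left top",55,50),("back-right",474,64)]:
    print(nm,onz(T,*cr(x,y,4,280,105),145))
P=cr(371,147,4,205,130);print("mark outer",tri(S,P,T,cr(253,268,4,280,105)))
for n,c,p in (("T",T,pt),):
    for uv in [(311,209),(350,195),(237,222),(225,226)]:
        u,v=uv;z=c["z_map"][v,u];o,d=ray(c,u,v);print(uv,(o+d*z).round(1))
E
```

```text
hole [499.34763263  64.53474426 123.        ] [497.33422533  65.01995004 123.        ] (array([498.42760153,  64.4201412 , 122.48970221]), np.float64(1.9247347182980048))
yel [497.61870962  64.59504588 122.        ] [496.2517146   67.18150846 121.        ]
T dark (np.float64(310.84805266044987), np.float64(212.53044432254532)) [500.50696292  64.6180228  123.        ]
S dark (np.float64(328.1234750462107), np.float64(215.48706099815155)) [497.37361298  75.08573946 123.        ]
pin top [462.06971275 320.62361244  94.        ] [460.78401177 316.90411393  94.        ] (array([461.06232608, 319.78442757,  97.21991365]), np.float64(1.7610896478905982)) side cent [460.3283158  321.63250667  76.        ]
driver top [442.67415883 407.26128782 131.        ] [439.83217369 408.85008886 131.        ]
handle [467.03934586 -71.03120515 190.        ] [ 462.74121092 -186.28008309  190.        ] [ 464.89027839 -128.65564412  190.        ] 115.32899821854038
back-left top [822.96312972 121.02564812 145.        ]
back-right [ 807.62030164 -233.22380841  145.        ]
mark outer (array([622.20374614, -41.56781545, 199.37746643]), np.float64(5.83358785309003))
(311, 209) [512.3  64.  123.8]
(350, 195) [554.7 -65.5 155.8]
(237, 222) [474.4 326.3  57.1]
(225, 226) [461.1 370.   49.8]
```

```bash
cat >> h.py <<'E'
from scipy.spatial.transform import Rotation as Ro
def tool(s):
    w,x,y,z=s["eef_rot"];return Ro.from_quat([x,y,z,w])
def need(s,target,yaw_y=None):
    """tool-frame shift (current axes) to world target; remaining rotation vec to make tool z down, y at yaw_y deg"""
    R=tool(s);print("shift",R.inv().apply(np.array(target)-s["position"]).round(2))
    if yaw_y is not None:
        a=np.deg2rad(yaw_y);y=np.array([np.cos(a),np.sin(a),0]);z=np.array([0,0,-1.]);x=np.cross(y,z)
        G=Ro.from_matrix(np.c_[x,y,z]);print("rot",(R.inv()*G).as_rotvec().round(4));
        print("shift after rot",G.inv().apply(np.array(target)-s["position"]).round(2))
E
python3 - <<'E'
from h import *
from station import bot
s=bot.state();need(s,[461.3,319.8,160],-2.3);need(s,[461.3,319.8,160],177.7)
print(tool(s).as_matrix().round(3))
E
```

```text
shift [-283.24  -89.82   44.81]
rot [-1.5000e-03  7.0000e-04  1.1751e+00]
shift after rot [-192.11  226.7    44.73]
shift [-283.24  -89.82   44.81]
rot [-8.0000e-04 -1.6000e-03 -1.9665e+00]
shift after rot [ 192.11 -226.7    44.73]
[[-0.907  0.422 -0.001]
 [ 0.422  0.907 -0.001]
 [ 0.    -0.002 -1.   ]]
```

move_arm(targets=[[0,0,0,0,0,0.168],[0,0,0,0,0,0.168],[0,0,0,0,0,0.168],[0,0,0,0,0,0.168],[0,0,0,0,0,0.168],[0,0,0,0,0,0.168],[0,0,0,0,0,0.167],[-24,28.3,5.6,0,0,0],[-24,28.3,5.6,0,0,0],[-24,28.3,5.6,0,0,0],[-24,28.3,5.6,0,0,0],[-24,28.3,5.6,0,0,0],[-24,28.3,5.6,0,0,0],[-24,28.3,5.6,0,0,0],[-24,28.3,5.6,0,0,0],[0,0,0,0,0,0],[0,0,0,0,0,0],[0,0,0,0,0,0]], claw=0.6, squeeze=20)

```text
t: 2.35
position: [460.4, 321.2, 160.8]
eef_rot: [-0.0, 0.721, 0.693, 0.0]
contact_force: [-0.5, 0.1, -0.7]
width: 56.2
```

```bash
python3 - <<'E'
from h import *
from station import bot,cams
s=bot.state();print(s["t"],s["position"],s["width"],s["joint_pos"].round(3));need(s,[461.3,319.8,60],-2.3)
for n in ["side","top"]:
    c=cams.capture(n);pickle.dump(c,open(n+"1.pkl","wb"))
    u0,v0,u1,v1=(260,200,390,340) if n=="side" else (180,160,320,270)
    cv2.imwrite(f"pics/{n}1.png",cv2.resize(c["color"][v0:v1,u0:u1,::-1],None,fx=4,fy=4,interpolation=cv2.INTER_CUBIC))
E
```

```text
2.35 [460.43610508 321.16036196 160.83955345] 56.24092805180429 [4.850e-01 2.840e-01 1.608e+00 1.000e-03 1.250e+00 5.230e-01]
shift [ -1.37   0.94 100.84]
rot [-0.0002 -0.0004  0.0013]
shift after rot [ -1.32   0.92 100.84]
```

View pics/side1.png

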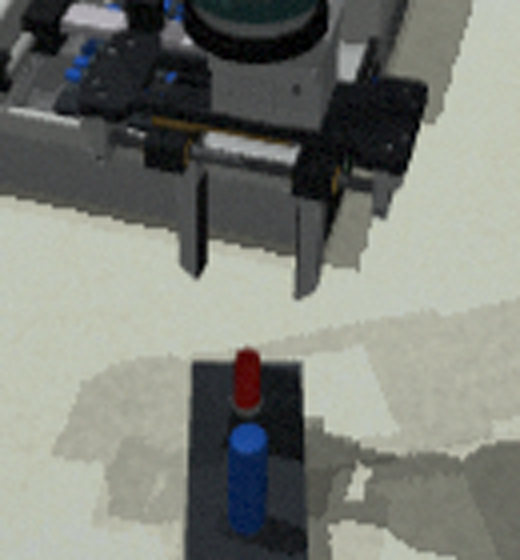

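View pics/top1.png

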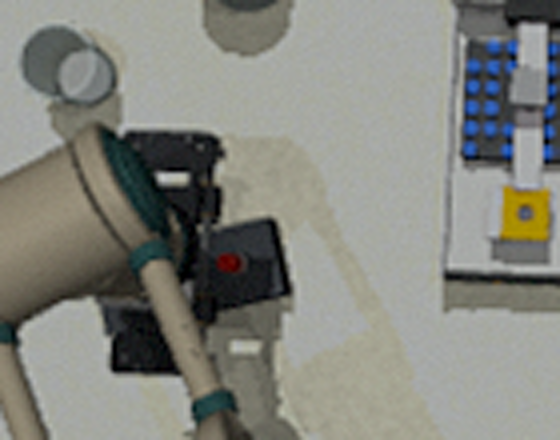

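The side view shows the pin (crop 247,380) centred between the fingertips (193,275) and (303,297). Descending and gripping.

move_arm(targets=[[-1.3,0.9,20,0,0,0],[0,0,20,0,0,0],[0,0,20,0,0,0],[0,0,20,0,0,0],[0,0,20,0,0,0],[0,0,0,0,0,0],[0,0,0,0,0,0]])

```text
t: 3.32
position: [462.4, 319.7, 61.4]
eef_rot: [0.0, 0.721, 0.693, 0.001]
contact_force: [-0.6, 0.3, 0.2]
width: 56.1
```

move_arm(targets=[[0,0,0,0,0,0],[0,0,0,0,0,0],[0,0,0,0,0,0],[0,0,0,0,0,0],[0,0,0,0,0,0],[0,0,0,0,0,0]], claw=0, squeeze=20)

```text
t: 4.08
position: [462.1, 319.0, 60.8]
eef_rot: [-0.0, 0.721, 0.693, 0.0]
contact_force: [0.8, 0.2, 1.1]
width: 15.7
```

move_arm(targets=[[0,0,-15,0,0,0],[0,0,-25,0,0,0],[0,0,-35,0,0,0],[0,0,-35,0,0,0],[0,0,-35,0,0,0],[0,0,0,0,0,0],[0,0,0,0,0,0]])

```text
t: 4.95
position: [461.6, 318.7, 205.1]
eef_rot: [-0.0, 0.721, 0.693, -0.0]
contact_force: [-0.9, -0.7, -0.8]
width: 15.6
```

```bash
python3 - <<'E'
from h import *
from station import bot,cams
s=bot.state();print(s["t"],s["position"],s["width"],s["contact_force"]);need(s,[498.8,64.8,205.5],-2.3)
E
```

```text
4.95 [461.55007263 318.70832947 205.12688481] 15.631497741956363 [-0.9391936  -0.74503808 -0.81329258]
shift [-252.22   47.38   -0.29]
rot [-0.0009  0.0005  0.0001]
shift after rot [-252.21   47.41   -0.37]
```

move_arm(targets=[[-15,3,0,0,0,0],[-31.7,5.9,0,0,0,0],[-31.7,5.9,0,0,0,0],[-31.7,5.9,0,0,0,0],[-31.7,5.9,0,0,0,0],[-31.7,5.9,0,0,0,0],[-31.7,5.9,0,0,0,0],[-31.7,5.9,0,0,0,0],[-15,3,0,0,0,0],[0,0,0,0,0,0],[0,0,0,0,0,0],[0,0,0,0,0,0],[0,0,0,0,0,0]])

```text
t: 6.58
position: [499.2, 66.2, 205.7]
eef_rot: [-0.0, 0.721, 0.693, 0.0]
contact_force: [0.2, -1.4, -1.1]
width: 15.5
```

```bash
cat > look.py <<'E'
import sys
from h import *
from station import bot,cams
k=sys.argv[1]
s=bot.state();print(s["t"],s["position"],s["width"],s["contact_force"],s["eef_rot"])
for n in ["side","top"]:
    c=cams.capture(n);pickle.dump(c,open(n+k+".pkl","wb"))
    u0,v0,u1,v1=(270,140,380,240) if n=="side" else (260,160,380,250)
    cv2.imwrite(f"pics/{n}{k}.png",cv2.resize(c["color"][v0:v1,u0:u1,::-1],None,fx=6,fy=6,interpolation=cv2.INTER_CUBIC))
E
python3 look.py 2
```

```text
6.575 [499.20822922  66.21585912 205.71284342] 15.485087514676513 [ 0.18349098 -1.3777899  -1.13005895] [-4.59694513e-05  7.20668828e-01  6.93279470e-01  1.23718391e-04]
```

View pics/side2.png

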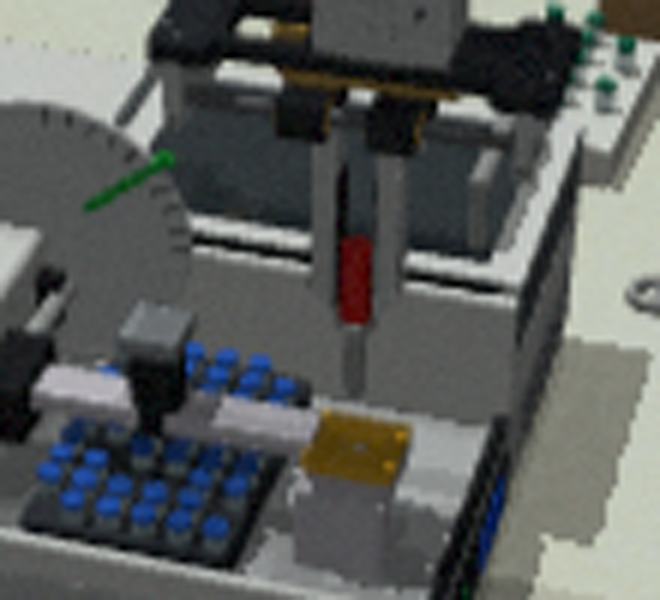

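View pics/top2.png

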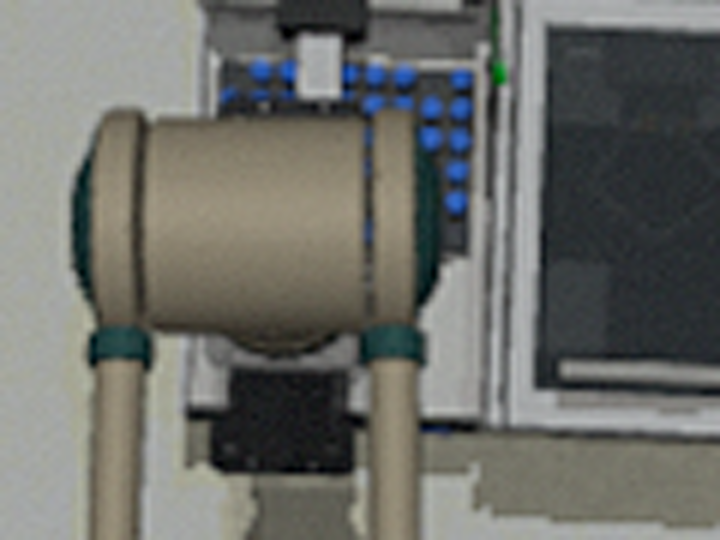

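Only the side view is useful here, because the top view is blocked by the wrist. In the side crop the nose is at about (355,395) and the hole at (361,449). I'll use the held pin's known position to find the camera's bias at that spot.

```bash
python3 - <<'E'
from h import *
S=load("side2.pkl");T=load("top2.pkl");tcp=np.array([499.2,66.2,205.7])
c=lambda u,v:(6*(u+.5-270)-.5,6*(v+.5-140)-.5)
for nm,dz in [("handle top",33.2),("grip",16.2),("handle bottom",16.2-23),("collar under",16.2-27),("nose",-52.8)]:
    print(nm,np.round(c(*proj(S,tcp+[0,0,dz])),1))
b,k=blobs(S,(0,130,50),(8,255,255),(310,170,345,200))
print("red crop",[(c(*x[1]),c(x[0][0]-.5,x[0][1]-.5),c(x[0][0]+x[0][2]-.5,x[0][1]+x[0][3]-.5)) for x in b])
for y in (64.8,66.2): print("hole",np.round(c(*proj(S,[498.8,y,123])),1))
g=cv2.cvtColor(S["color"],cv2.COLOR_RGB2GRAY)
print(g[208:222,320:342])
J=[proj(S,[499,65,123]+np.eye(3)[i]*10)-proj(S,[499,65,123]) for i in range(3)];print("px per 10mm *6",np.array(J)*6)
E
```

```text
handle top [357.1 241.5]
grip [356.2 272.7]
handle bottom [355. 314.]
collar under [354.8 321.1]
nose [352.8 393.8]
red crop [((np.float64(356.7400000000001), np.float64(280.18)), (np.float64(341.5), np.float64(233.5)), (np.float64(371.5), np.float64(323.5)))]
hole [352.9 442. ]
hole [352.2 443.8]
[[111 128 127 126 138 115 122 136 139 146 148 140 140 140 129 127  82  85
   86  93  89  92]
 [149 153 150 105  91  79  81  93  93 100 113 112 137 137 146 151 140 142
  139 138 129 127]
 [147 144 148  77  72  74  72  77  70  72  79  81  93  93 101 110 111 123
  137 153 149 147]
 [140 142 115  67  65  71  69  70  72  71  73  72  73  74  71  80  79  88
  116 160 163 154]
 [143 144  78  61  65  60  64  67  70  71  72  71  75  75  74  73 116 107
  111 162 165 161]
 [114 112  63  63  61  58  60  64  64  68  67  67  72  71  63  64  82  76
  112 162 164 166]
 [ 93  98  66  60  57  58  60  60  65  78  73  59  63  64  64  61  59  57
  111 161 165 163]
 [ 97  72  62  63  59  58  65  63  64  66  66  66  59  61  60  61  58  64
  134 163 167 166]
 [ 80  65  60  60  60  66  65  60  63  62  63  60  65  57  63  63  58  70
  160 166 165 162]
 [ 85  69  66  63  69  67  63  63  63  63  62  60  60  62 103  92  63  79
  161 164 163 164]
 [120  71  70  62  67  65  68  67  70  65  67  66  64  60  76  79  62 113
  148 149 149 146]
 [137  79  73  73  74  70  69  70  66  65  67  67  65  65  67  60  79 138
  143 145 144 142]
 [143 130  77  77  75  70  74  75  74  70  71  69  70  69  68  66 115 142
  142 144 144 144]
 [139 141  77  77  76  75  74  74  74  76  76  77  75  71  73  70 154 161
  162 160 145 145]]
px per 10mm *6 [[-20.37235828  -3.0734884 ]
 [ -4.42053238  12.59433354]
 [  0.46428328 -16.51563192]]
```

```bash
python3 - <<'E'
from h import *
S=load("side0.pkl");T=load("top0.pkl")
for c,(u0,v0,u1,v1) in ((S,(318,206,341,224)),(T,(303,204,320,222))):
    print(c["color"][v0:v1,u0:u1,0])
E
```

```text
[[ 52  39  24  46 145 135 133  87  92  91  94  94  95  96  94  97  93  95
   93  93  93  91  89]
 [ 85  42  16  54 154 158 151 147 145 147 146 132 133  95  90  95  94  96
   93  96  93  95  95]
 [170 168 129 149 138 146 181 183 176 168 166 153 155 146 145 148 132 133
   91  87  89  97  93]
 [189 189 181 184 179 149 194 198 194 191 194 193 179 178 169 164 154 155
  145 144 143 143 134]
 [189 191 187 190 193 110 195 197 201 198 199 201 201 196 194 195 191 184
  181 175 167 156 154]
 [183 186 187 186 153 121 194 196 197 199 202 195 201 202 200 199 201 198
  200 197 158 165 168]
 [193 189 188 190 100 181 201 201 202 169 149 140 156 193 205 200 202 203
  201 178 135 170 173]
 [121 130 137 143 108 195 196 199 198 123 102  97 103 145 199 202 200 202
  199 134 124 170 171]
 [ 86  91 112 130 179 198 198 197 198 134 108  88  89 157 203 203 197 199
  205  95 121 171 170]
 [ 83  85 138 184 197 200 201 201 199 189 187 181 181 194 201 202 202 200
  160  90 138 170 171]
 [ 99  97 119 143 179 178 203 200 201 199 204 202 200 205 204 202 202 200
  124  86 165 172 171]
 [109 106 111 100 117 121 127 145
[... 1225 characters left out ...]
165 167 167 167 138  80  77 102 150 170 168 159 138 151 166]
 [166 164 164 166 169 167 132  84 100  92 135 170 168 162 122 130 169]
 [163 166 167 166 164 166 142  86  89 108 146 169 168 159 122 128 170]
 [167 165 167 166 164 167 162 144 147 150 162 169 169 160 123 128 168]
 [165 163 165 164 168 166 169 169 170 172 167 166 170 157 115 140 169]
 [168 171 168 165 168 166 166 167 164 167 166 169 169 155 124 140 170]
 [175 164 160 174 172 175 171 170 168 172 173 172 171 162 133 137 170]
 [122 120 117 125 132 143 142 147 141 142 150 154 155 139 121 143 167]
 [ 87  86  83  83  88 105 102 106  99 100 112 114 113 104 128 167 167]
 [101 100 103 103 102 103  99 100  99 101 101  99  99 102 138 171 167]]
```

```bash
python3 - <<'E'
from h import *
S=load("side2.pkl")
print(S["color"][176:208,322:336,0]); print(S["color"][192:208,322:336,2])
h=S["color"].astype(int)
for v in range(180,193):
    w=np.clip(h[v,322:336,0]-h[v,322:336,1]-30,0,None);print(v,(w*np.arange(322,336)).sum()/max(w.sum(),1))
tcp=np.array([499.2,66.2,205.7])
for dz in (30,16,-7,-20,-30,-40,-50):print(dz,proj(S,tcp+[0,0,dz]))
E
```

```text
[[ 78  79  77  74  16  19  43  43  42  43  44  74  82  81]
 [ 76  80  80  66  12  21  38  35  31  41  45  79  83  75]
 [ 78  76  76  64  13   7  31  25  27  35  46  78  81  77]
 [ 84  78  78  63  17  34  47  57  61  41  51  76  80  81]
 [ 84  79  78  65  31  72  73  74  77  72  48  75  78  79]
 [ 76  78  77  62  18  79  78  79  80  84  60  76  81  79]
 [ 80  79  82  61  28  75  83  88  80  79  63  78  81  80]
 [ 78  78  80  56  26  71  80  87  82  68  64  78  82  81]
 [ 82  80  78  58  26  73  84  84  83  62  65  80  79  82]
 [ 78  76  77  60  36  77  84  84  82  59  63  74  81  78]
 [ 75  82  77  60  33  77  81  87  81  62  65  79  80  82]
 [ 81  77  76  58  33  75  84  86  83  63  63  75  78  78]
 [ 81  79  77  58  39  78  83  82  84  55  61  77  77  86]
 [ 88  78  80  53  35  73  86  86  82  62  75  81  80  87]
 [ 92  86  78  49  48  74  85  88  82  59  82  78  76  84]
 [ 90  89  85  65  66  76  84  82  80  59  79  79  85  88]
 [ 90  87  90  80  66  79  82  85  83  64  75  81  89  90]
 [ 87  85  92  80  62  70  83  87  81  63  62  88  90  85]
 [ 91  92  87  86  66  82  95 102  70 
[... 1533 characters left out ...]
2  87  89  87  89  91]
 [ 84  87  89  90  88  85  60  59  70  86  85  89  90  90]
 [138 126 126  87  83  83  78  74  86  91  88  90  86  88]
 [150 148 147 138 140 138 139 125 125  91  86  90  88  87]]
180 329.0070921985816
181 328.9732620320856
182 329.0199004975124
183 328.84444444444443
184 328.9717514124294
185 328.9888268156425
186 328.88
187 328.8484848484849
188 328.8988764044944
189 328.78212290502796
190 328.78612716763007
191 328.81868131868134
192 328.7191011235955
30 [329.06458583 180.81680292]
16 [328.94563065 185.08941653]
-7 [328.75393535 191.97469792]
-20 [328.64758512 195.79456853]
-30 [328.56673676 198.69846706]
-40 [328.48670879 201.57289911]
-50 [328.40748878 204.41831091]
```

move_arm(targets=[[-1.4,-0.8,8,0,0,0],[0,0,10,0,0,0],[0,0,8,0,0,0],[0,0,0,0,0,0],[0,0,0,0,0,0]])

```text
t: 7.3
position: [498.6, 64.1, 179.7]
eef_rot: [0.0, 0.721, 0.693, 0.0]
contact_force: [0.8, -0.4, -1.1]
width: 15.2
```

```bash
python3 look.py 3
```

```text
7.3 [498.60290411  64.07576024 179.67697439] 15.186229302882378 [ 0.81778481 -0.35353818 -1.0691252 ] [1.13206572e-05 7.21123948e-01 6.92806066e-01 8.49718643e-05]
```

View pics/side3.png

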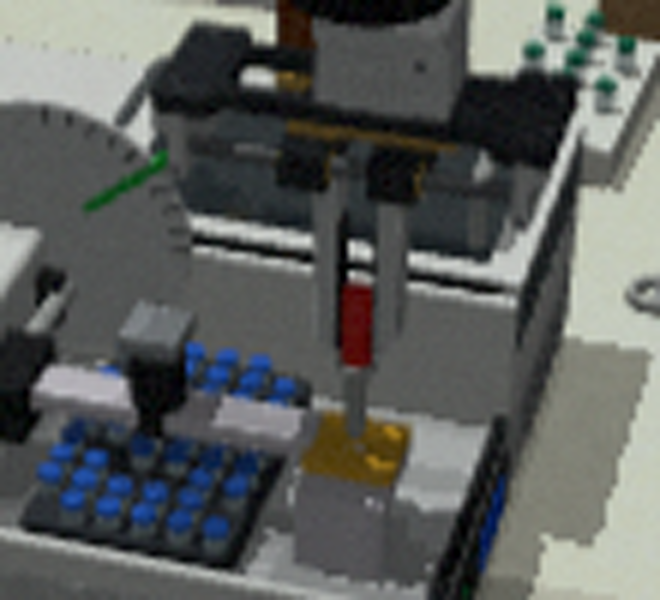

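The nose is at about (355,435), roughly 4 mm above the hole at (356,442), so they are in line. Inserting gently.

move_arm(targets=[[0,0,3,0,0,0],[0,0,3,0,0,0],[0,0,3,0,0,0],[0,0,3,0,0,0],[0,0,3,0,0,0],[0,0,0,0,0,0],[0,0,0,0,0,0]])

```text
t: 8.28
position: [498.3, 63.8, 164.4]
eef_rot: [-0.0, 0.721, 0.693, -0.0]
contact_force: [-0.0, -1.8, -1.7]
width: 15.6
```

move_arm(targets=[[0,0,3,0,0,0],[0,0,3,0,0,0],[0,0,3,0,0,0],[0,0,0,0,0,0],[0,0,0,0,0,0]])

```text
t: 8.9
position: [498.4, 63.9, 155.4]
eef_rot: [0.0, 0.721, 0.693, -0.0]
contact_force: [1.3, -3.1, -2.4]
width: 15.6
```

```bash
python3 look.py 4
```

```text
8.9 [498.41229365  63.92820874 155.35280131] 15.598069309323 [ 1.30375571 -3.05239734 -2.36540381] [ 4.62276585e-06  7.21083762e-01  6.92847876e-01 -1.72462462e-04]
```

View pics/side4.png

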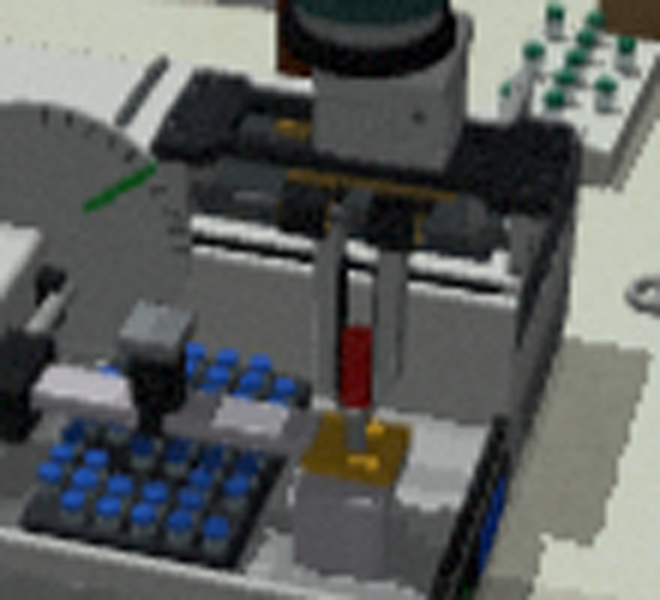

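The shaft is in the hole. Fy = -3 N means the shaft is touching the +y side, so I'll ease it towards -y and continue down.

move_arm(targets=[[-0.7,0.2,2,0,0,0],[0,0,3,0,0,0],[0,0,3,0,0,0],[0,0,3,0,0,0],[0,0,0,0,0,0],[0,0,0,0,0,0]])

```text
t: 9.75
position: [498.5, 63.5, 144.4]
eef_rot: [-0.0, 0.721, 0.693, -0.0]
contact_force: [-1.1, -1.2, -1.0]
width: 15.6
```

move_arm(targets=[[-0.2,0,3,0,0,0],[0,0,3,0,0,0],[0,0,2,0,0,0],[0,0,1,0,0,0],[0,0,1,0,0,0],[0,0,0,0,0,0],[0,0,0,0,0,0]])

```text
t: 10.62
position: [498.7, 63.3, 134.7]
eef_rot: [-0.0, 0.721, 0.693, 0.0]
contact_force: [-1.1, -1.3, -1.0]
width: 15.7
```

move_arm(targets=[[0,0,0.7,0,0,0],[0,0,0.7,0,0,0],[0,0,0,0,0,0],[0,0,0,0,0,0]])

```text
t: 11.12
position: [498.8, 63.2, 133.7]
eef_rot: [0.0, 0.721, 0.693, 0.0]
contact_force: [-0.4, 0.7, 4.9]
width: 15.7
```

The collar is seated (Fz rose to 4.9 N at TCP z = 133.7, where about 133.8 was expected). Opening and retracting.

move_arm(targets=[[0,0,0,0,0,0],[0,0,0,0,0,0],[0,0,0,0,0,0],[0,0,0,0,0,0]], claw=0.45)

```text
t: 11.62
position: [498.6, 63.2, 133.1]
eef_rot: [-0.0, 0.721, 0.693, -0.0]
contact_force: [-0.2, 0.3, -0.4]
width: 42.1
```

move_arm(targets=[[0,0,-15,0,0,0],[0,0,-25,0,0,0],[0,0,-35,0,0,0],[0,0,-35,0,0,0],[0,0,0,0,0,0],[0,0,0,0,0,0]])

```text
t: 12.38
position: [498.2, 63.2, 243.0]
eef_rot: [-0.0, 0.721, 0.693, -0.0]
contact_force: [0.5, -0.2, 0.7]
width: 42.3
```

```bash
python3 look.py 5;python3 - <<'E'
from h import *
from station import bot
need(bot.state(),[465,-128.7,243.7],-2.3)
E
```

```text
12.375 [498.16720786  63.18299547 243.03858948] 42.33504214249142 [ 0.48208819 -0.18643556  0.69532862] [-1.62431720e-04  7.21100666e-01  6.92830271e-01 -1.34970498e-04]
shift [-193.02  -25.02   -1.55]
rot [-0.0025  0.      0.0001]
shift after rot [-193.03  -25.     -1.62]
```

View pics/side5.png

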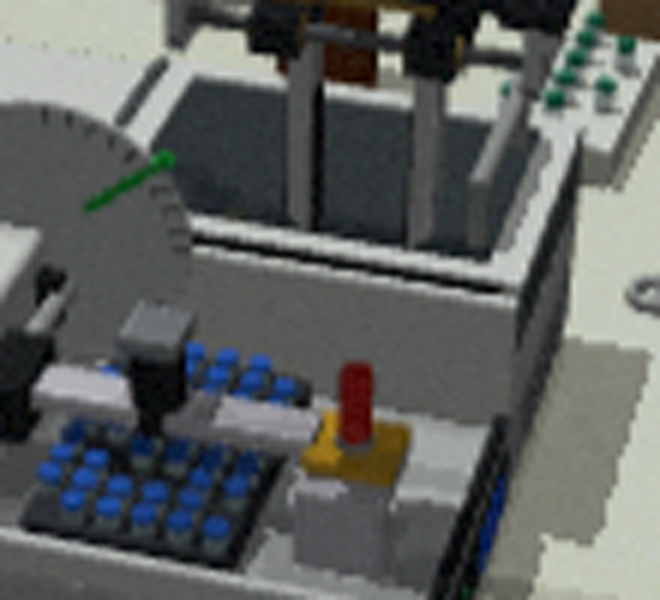

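The pin is home: red handle upright at crop (356,400), with its collar on the tongue. Moving above the flap handle.

move_arm(targets=[[-15,-2,0,0,0,0],[-27.2,-3.5,0,0,0,0],[-27.2,-3.5,0,0,0,0],[-27.2,-3.5,0,0,0,0],[-27.2,-3.5,0,0,0,0],[-27.2,-3.5,0,0,0,0],[-27.2,-3.5,0,0,0,0],[-15,-2,0,0,0,0],[0,0,20,0,0,0],[0,0,0,0,0,0],[0,0,0,0,0,0],[0,0,0,0,0,0]])

```text
t: 13.98
position: [466.4, -128.8, 223.9]
eef_rot: [0.0, 0.721, 0.693, 0.0]
contact_force: [-0.3, 0.6, -0.8]
width: 42.3
```

```bash
sed -i 's/(270,140,380,240)/(260,110,380,210)/' look.py; python3 look.py 6;python3 - <<'E'
from h import *
from station import bot
need(bot.state(),[465,-128.7,169],-2.3)
S=load("side6.pkl");
for y in(-70.7,-128.7,-186):
    p=proj(S,[465+(y+128.7)*.04,y,188]);print(6*(p[0]+.5-260)-.5,6*(p[1]+.5-110)-.5)
E
```

```text
13.975 [ 466.35405018 -128.78718814  223.87678906] 42.31336964232467 [-0.33212531  0.57950418 -0.79471245] [4.95558291e-04 7.20913109e-01 6.93025228e-01 2.75863841e-04]
shift [ 1.000e-02 -1.310e+00  5.479e+01]
rot [0.001  0.0003 0.0007]
shift after rot [-0.   -1.25 54.79]
533.2019539376297 368.76083954979504
556.6774428406068 311.72893417851304
578.316184288355 259.15926631335907
```

View pics/side6.png

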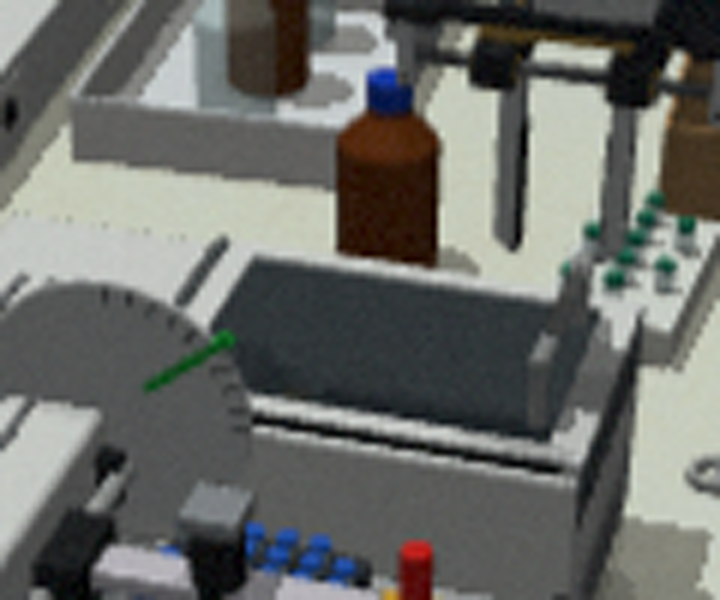

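```bash
python3 - <<'E'
from h import *
S=load("side5.pkl");T=load("top0.pkl")
a=S["color"][145:185,340:365,::-1];b=S["color"]
im=cv2.resize(a,None,fx=14,fy=14,interpolation=cv2.INTER_NEAREST)
for y in(-70.7,-76.7,-180.7,-186):
  for z,col in((194,(0,0,255)),(188,(0,255,0)),(152,(255,0,0))):
    p=proj(S,[465+(y+128.7)*.04,y,z]);cv2.circle(im,(int(14*(p[0]+.5-340)),int(14*(p[1]+.5-145))),4,col,-1)
b=T["color"][210:235,345:395,::-1];jm=cv2.resize(b,None,fx=14,fy=14,interpolation=cv2.INTER_NEAREST)
cv2.imwrite("pics/hs.png",im);cv2.imwrite("pics/ht.png",jm)
E
```

```text
(no output)
```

View pics/hs.png

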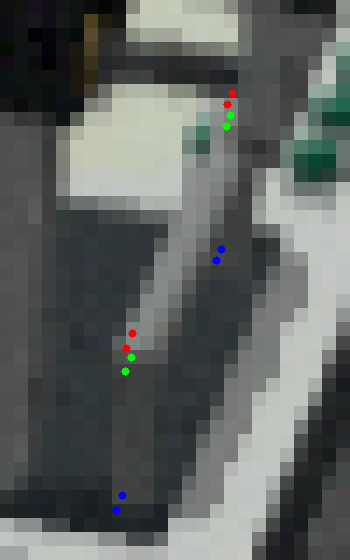

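View pics/ht.png

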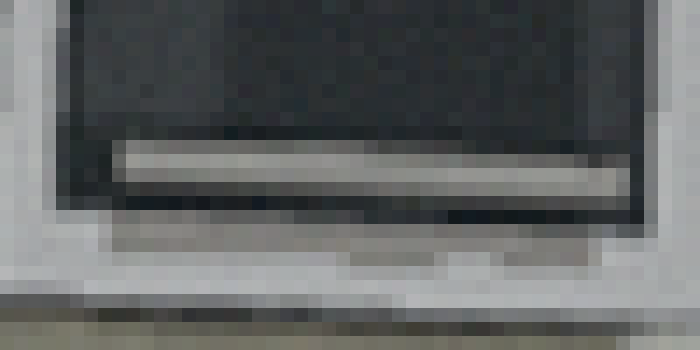

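The side view puts the bar about 2.5 mm nearer the robot (x≈462.5) and the top view about 1.3 mm nearer (x≈463.6). I'll aim at x≈463.

move_arm(targets=[[0,-3.2,12,0,0,0],[0,0,12,0,0,0],[0,0,12,0,0,0],[0,0,12,0,0,0],[0,0,6.5,0,0,0],[0,0,0,0,0,0],[0,0,0,0,0,0]])

```text
t: 14.95
position: [463.1, -128.9, 169.1]
eef_rot: [0.0, 0.721, 0.693, 0.0]
contact_force: [0.4, 0.7, 0.3]
width: 42.0
```

move_arm(targets=[[0,0,0,0,0,0],[0,0,0,0,0,0],[0,0,0,0,0,0],[0,0,0,0,0,0],[0,0,0,0,0,0],[0,0,0,0,0,0]], claw=0, squeeze=25)

```text
t: 15.7
position: [462.8, -128.8, 168.9]
eef_rot: [0.0, 0.721, 0.693, 0.0]
contact_force: [-0.4, -1.2, 1.2]
width: 11.1
```

```bash
sed -i 's/(260,160,380,250)/(260,150,410,250)/;s/fx=6,fy=6/fx=5,fy=5/' look.py; python3 look.py 7; python3 - <<'E'
import numpy as np
th=np.linspace(0,.698,11);d=215*np.cos(th)-40*np.sin(th);h=215*np.sin(th)+40*np.cos(th)
print(np.c_[-np.diff(d),-np.diff(h)].round(1),d[0]-d[-1],h[-1]-h[0])
E
```

```text
15.7 [ 462.81176258 -128.75562031  168.85388178] 11.069893569643279 [-0.42213836 -1.19988393  1.24512676] [8.29167291e-05 7.21140889e-01 6.92788425e-01 9.89510230e-05]
[[  3.3 -14.9]
 [  4.3 -14.6]
 [  5.4 -14.3]
 [  6.3 -13.9]
 [  7.3 -13.4]
 [  8.2 -12.9]
 [  9.1 -12.3]
 [  9.9 -11.6]
 [ 10.7 -10.9]
 [ 11.4 -10.1]] 75.98971381294803 128.82280750595848
```

View pics/top7.png

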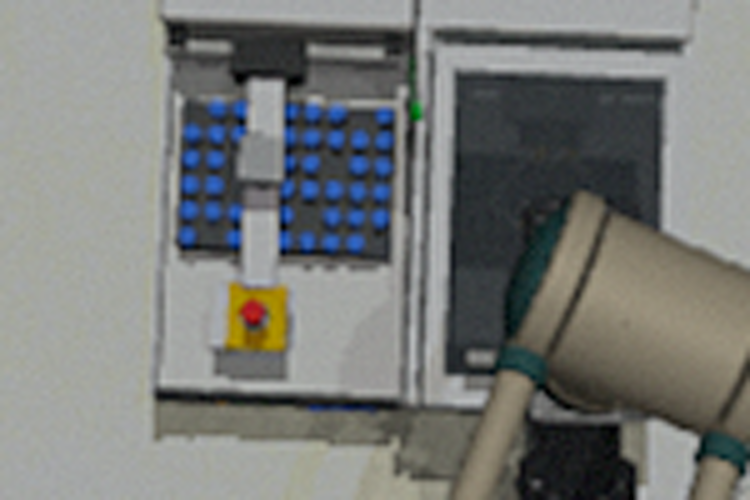

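View pics/side7.png

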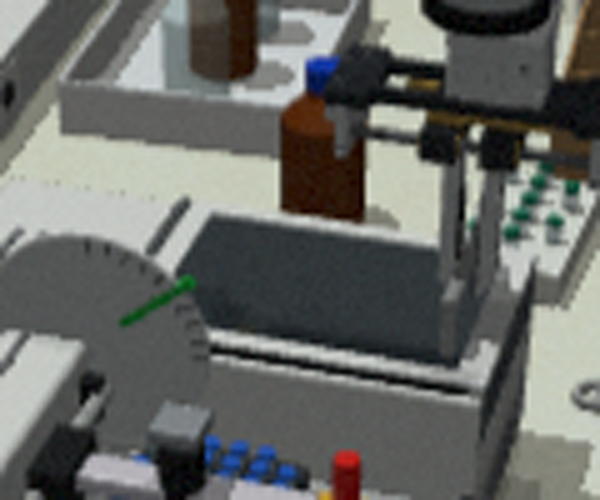

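The pin sits in the tongue (top crop 253,315), the tongue hasn't moved, and the bar is held. Raising the flap along the arc, first half.

move_arm(targets=[[0,1.6,-7.5,0,0,0],[0,1.7,-7.4,0,0,0],[0,2.1,-7.3,0,0,0],[0,2.2,-7.3,0,0,0],[0,2.6,-7.2,0,0,0],[0,2.8,-7.1,0,0,0],[0,3.1,-7.0,0,0,0],[0,3.2,-6.9,0,0,0],[0,3.6,-6.7,0,0,0],[0,3.7,-6.7,0,0,0],[0,0,0,0,0,0],[0,0,0,0,0,0]])

```text
t: 17.3
position: [488.5, -130.1, 240.3]
eef_rot: [-0.0, 0.721, 0.693, -0.001]
contact_force: [-3.9, -3.3, -2.1]
width: 11.0
```

move_arm(targets=[[0,3.8,-6.5,0,0,0],[0,4.1,-6.4,0,0,0],[0,4.4,-6.2,0,0,0],[0,4.5,-6.1,0,0,0],[0,4.8,-5.9,0,0,0],[0,5.0,-5.7,0,0,0],[0,5.2,-5.5,0,0,0],[0,5.4,-5.4,0,0,0],[0,5.6,-5.1,0,0,0],[0,5.7,-5.0,0,0,0],[0,0,0,0,0,0],[0,0,0,0,0,0],[0,0,0,0,0,0]])

```text
t: 18.92
position: [536.0, -132.6, 299.2]
eef_rot: [-0.0, 0.721, 0.693, -0.002]
contact_force: [-6.6, -3.4, 3.0]
width: 11.3
```

```bash
python3 look.py 8; python3 - <<'E'
from h import *
from station import bot
s=bot.state();d=s["position"]-[462.8,-128.75,168.85];print(d)
print("theta",np.arctan2(d[2]+40,215-d[0])-np.arctan2(40,215), np.hypot(d[2]+40,215-d[0]))
E
```

```text
18.925 [ 536.02661161 -132.60868831  299.18306629] 11.292667854993487 [-6.58815688 -3.41009802  3.01669318] [-1.07899980e-04  7.21281571e-01  6.92640013e-01 -1.64185857e-03]
[ 73.19975952  -3.84565461 130.29594822]
theta 0.692506497921396 221.60329009297567
```

View pics/side8.png

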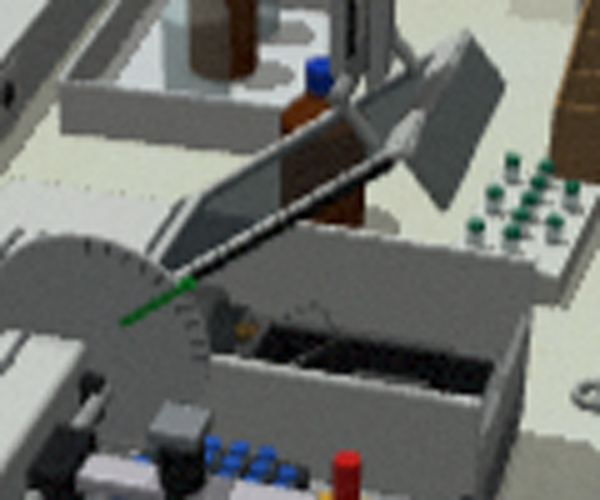

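View pics/top8.png

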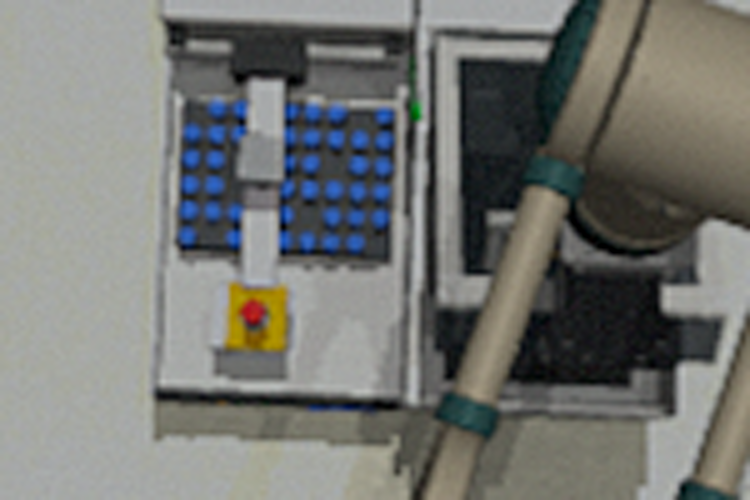

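The dark edge runs (190,280)→(395,158) and the green stripe (125,322)→(190,283), so they are in line by eye. A numeric check on the angle, and on stability:

```bash
python3 look.py 9; python3 - <<'E'
from h import *
S=load("side9.pkl")
g=cv2.cvtColor(S["color"],cv2.COLOR_RGB2HSV);m,k=blobs(S,(45,100,40),(80,255,255),(270,150,305,180))
v,u=np.nonzero(k);vx=cv2.fitLine(np.c_[u,v].astype(np.float32),cv2.DIST_L2,0,.01,.01).ravel();print("green",vx,np.rad2deg(np.arctan(vx[1]/vx[0])))
# dark line: darkest pixel per column along band
gr=cv2.cvtColor(S["color"],cv2.COLOR_RGB2GRAY);P=[]
for uu in range(302,334):
    vp=110+ (280-(((uu-260)*5+2)-190)*.595)/5
    r=range(int(vp)-3,int(vp)+5);w=np.array([max(0,70-int(gr[i,uu])) for i in r],float)
    if w.sum()>0:P.append((uu,(w*np.array(list(r))).sum()/w.sum()))
l=cv2.fitLine(np.array(P,np.float32),cv2.DIST_HUBER,0,.01,.01).ravel();print("dark",l,np.rad2deg(np.arctan(l[1]/l[0])),len(P))
print("offset of green centroid from dark line px", (vx[3]-l[3])-(vx[2]-l[2])*l[1]/l[0])
a=np.deg2rad(-2.3);X=np.array([np.cos(a),np.sin(a),0]);Y=np.array([-np.sin(a),np.cos(a),0])
H=np.array([463,-128.75,148])+215*X+84*Y
for t in (.61,.65,.698,.74,.79):
    p=[proj(S,H+r*(-np.cos(t)*X+[0,0,np.sin(t)])) for r in (100,215)];d=p[1]-p[0];print(t,p[0],p[1],np.rad2deg(np.arctan(d[1]/d[0])), "v@318",p[0][1]+(318-p[0][0])*d[1]/d[0])
print("dark v@318",l[3]+(318-l[2])*l[1]/l[0])
# pin
b,_=blobs(S,(0,130,50),(8,255,255),(310,190,345,225));print(b)
E
```

```text
19.025 [ 535.99975952 -132.59565461  299.14594822] 11.129232981240273 [-7.59589692 -2.71524582  1.94642514] [-1.54283824e-04  7.21300057e-01  6.92620752e-01 -1.64215112e-03]
green [  0.8545665   -0.51934195 291.72974    169.62163   ] -31.288122
dark [  0.88563263  -0.46438646 316.7        154.83884   ] -27.670523 32
offset of green centroid from dark line px 1.6894855
0.61 [304.46079633 164.05634838] [335.51495719 149.23294105] -25.517030997681587 v@318 157.59353871632408
0.65 [303.70065807 163.02240296] [333.87798857 146.85954633] -28.17332257044922 v@318 155.36373303452586
0.698 [302.73357935 161.80709787] [331.77759394 144.06343817] -31.42172218596207 v@318 152.4804887014472
0.74 [301.83993893 160.76888213] [329.82169638 141.66987826] -34.31556814379318 v@318 149.73880049919467
0.79 [300.72073053 159.56665936] [327.35496572 138.89340695] -37.81829095354796 v@318 146.15464670934313
dark v@318 154.15718
[(array([327, 200,   5,  14,  59], dtype=int32), array([329.02, 206.47]))]
```

```bash
python3 - <<'E'
from h import *
S=load("side9.pkl")
im=cv2.resize(S["color"][130:180,280:345,::-1],None,fx=12,fy=12,interpolation=cv2.INTER_NEAREST)
a=np.deg2rad(-2.3);X=np.array([np.cos(a),np.sin(a),0]);Y=np.array([-np.sin(a),np.cos(a),0])
H=np.array([463,-128.75,148])+215*X+84*Y
q=lambda p:(int(12*(p[0]+.5-280)),int(12*(p[1]+.5-130)))
for t,c in((.62,(255,0,0)),(.66,(255,255,0)),(.698,(0,0,255))):
  cv2.line(im,*[q(proj(S,H+r*(-np.cos(t)*X+[0,0,np.sin(t)]))) for r in(60,245)],c,1)
cv2.imwrite("pics/z9.png",im)
E
```

```text
(no output)
```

View pics/z9.png

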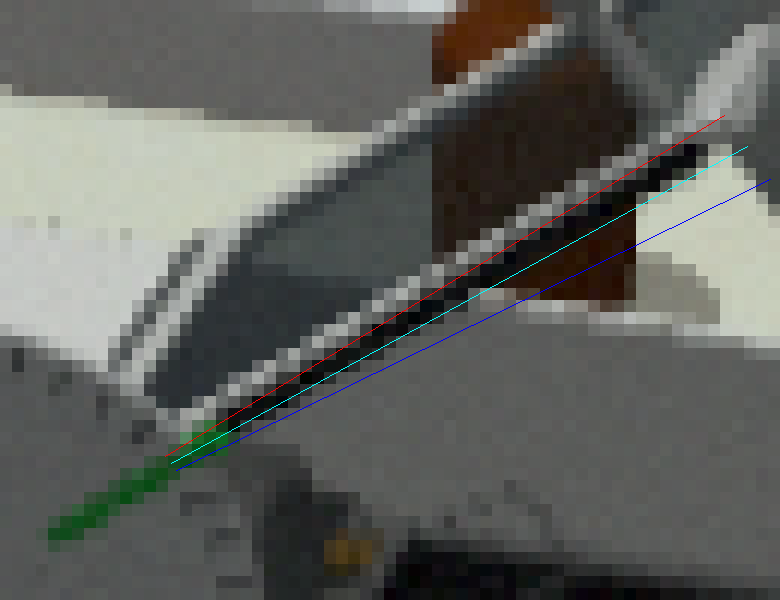

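The dark line's slope is 29.8° in the image, against 31.3° for the mark. That puts the flap at about 0.675 rad (tool arc says 0.69), already within tolerance. I'll add a small lift of about 0.02 rad.

move_arm(targets=[[0,1.6,-1.5,0,0,0],[0,1.6,-1.5,0,0,0],[0,0,0,0,0,0],[0,0,0,0,0,0],[0,0,0,0,0,0],[0,0,0,0,0,0],[0,0,0,0,0,0],[0,0,0,0,0,0],[0,0,0,0,0,0],[0,0,0,0,0,0]])

```text
t: 20.38
position: [539.3, -132.8, 302.0]
eef_rot: [-0.0, 0.721, 0.693, -0.002]
contact_force: [-5.9, -4.4, 2.2]
width: 10.7
```

```bash
python3 look.py 10; python3 - <<'E'
from h import *
S=load("side10.pkl")
gr=cv2.cvtColor(S["color"],cv2.COLOR_RGB2GRAY);P=[]
for uu in range(303,337):
    vp=130+(418-(12*(uu+.5-280)-235)*.585)/12-.5
    r=np.arange(int(vp)-3,int(vp)+4);w=np.clip(30.-gr[r,uu],0,None)
    if w.sum()>0:P.append((uu,(w*r).sum()/w.sum()))
l=cv2.fitLine(np.array(P,np.float32),cv2.DIST_HUBER,0,.01,.01).ravel();print("dark deg",np.rad2deg(np.arctan(l[1]/l[0])),len(P))
im=cv2.resize(S["color"][130:230,280:345,::-1],None,fx=6,fy=6,interpolation=cv2.INTER_NEAREST);cv2.imwrite("pics/z10.png",im)
E
```

```text
20.375 [ 539.33851987 -132.7876832   302.020568  ] 10.737342942056948 [-5.89304812 -4.39502662  2.20229427] [-7.87607111e-05  7.21299677e-01  6.92621225e-01 -1.61512757e-03]
dark deg -30.12633 34
```

View pics/z10.png

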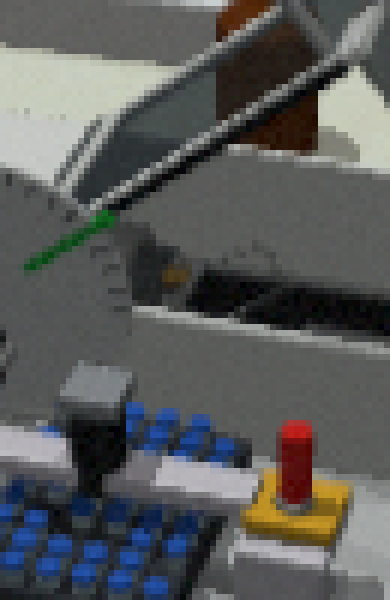

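The dark edge meets the green mark, the pin is seated, and the flap is held steady. Handing in.

```bash
python3 -c "
from station import bot
print(bot.finish_job())"
```

```text
the job is handed in; nothing more can be done
None
```

The transport pin is in the tongue and lug, and the flap is held at the green mark. I handed the job in at about 20 s, and the system gives no verdict.

- **Pin:** I lifted it from the service block and lowered it until the collar met the tongue. The tool force rose to 4.9 N at 133.7 mm, where about 133.8 mm was expected. I then let go. Both camera views show the pin upright with its collar on the tongue. In the top view the tongue had not moved.
- **Flap:** I pinched the bar handle from above and raised it along its arc. At hand-in the fingers were closed on the bar (10.7 mm opening, 25 N grip set).
- **Flap angle:** The last camera check put the dark edge at 30.1° in the image, against 31.3° for the mark, or about 0.68 rad. The tool's own path suggested a little over 0.70 rad. Both are within the ±0.09 rad allowed around 0.698.
- **Disagreements:** The two cameras differed by 1–2 mm on the hole and on the bar. The path radius came out about 3 mm too large, so the bar has probably slipped slightly in the fingers.
- **Not measured:** I did not measure the bystanders' positions at the end. No move came near them.

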